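Jog the display peacock round to face the aisle

TASK

The peacock on the motorised display turntable has to face the aisle, its head over the pointer on the housing and its tail straight opposite. One of the two squat figures, the elephant or the owl, stands in the way of the turning tail: first move that one along the table, upright, until it is wholly outside the circle that the tail tip sweeps. Then hold the round jog button down in one steady press while the table turns, let go when the bird faces the pointer, and do not turn the bird by hand, let the tail hit anything, touch the lamp switch or shift any other ornament.

Things in the scene. Friction and masses are not known exactly. Their poses are not given: they have to be found in the camera images.
- turntable: Fixed housing: white disc 204 mm across, 38 mm high. Origin on the turning axis at table height; z up. x points from the axis to the pointer, a steel wedge at the housing's foot 104 mm from the axis (aisle side, away from the robot). A console 115 x 72 x 45 mm high is joined to its left side, centred at x -37, y +170 mm in this frame
- platter: Black turning platter (200 mm across, top 50 mm above the table) with the peacock fixed on it. Origin on the axis, 40 mm above the table; x is the way the bird faces (goal: along the turntable's x), the tail points along -x. Bird body within 50 mm of the axis, crest up to 220 mm above the table. It starts 1.6 to 2.6 rad short of the goal
- tail_tip (a point): End of the peacock's tail, 180 mm from the turning axis, 64 mm above the table; the tail is 26 mm wide and 12 mm thick there, overhangs the platter, and rises to 36 mm wide at 90 mm height at the bird's body
- jog (a joint): Travel of the round momentary jog button: 0 up, 0.006 m fully down (about 5 N; 3.2 N to start it); it springs back. While it is 2 mm down or more the platter turns clockwise seen from above at a steady 0.35 rad/s (20 degrees a second), always that way, without end; it stops within 0.1 s of the button coming up and is then braked
- jog_top (a point): Centre of the top of the round jog button: 30 mm across, bare metal, standing 12 mm out of the console, pressed straight down. 57 mm above the table when up. A vase, 76 mm wide and 110 mm tall, and a heron, 170 mm tall, stand fixed on the aisle side of the turntable, their sides over 90 mm from here and over 25 mm outside the circle of the tail
- lamp_switch (a joint): Travel of the small lamp switch, 0 up, 0.003 m pressed. Leave alone
- switch_top (a point): Centre of the top of the lamp switch: a rectangle 14 x 22 mm standing 4 mm out of the same console (49 mm above the table), 48 mm from the jog button. Leave alone
- elephant_mid (a point): White ceramic elephant, stands on a round plinth 70 mm across and 20 mm high, legs and body above, up to 44 mm wide, 86 mm tall in all, 0.3 to 0.6 kg. This point is on its axis, half-way up (43 mm above its underside); z up
- owl_mid (a point): White ceramic owl, stands on a round plinth 70 mm across and 20 mm high, round body above, up to 56 mm wide, 86 mm tall in all, 0.3 to 0.6 kg. This point is on its axis, half-way up (43 mm above its underside); z up
- elephant: The elephant; origin at the centre of the plinth's underside, x the way it faces
- owl: The owl; origin at the centre of the plinth's underside, x the way it faces. Of the two figures one starts 145 to 190 mm from the turning axis, in the tail's way, the other over 230 mm from it, clear: leave that one alone
- cat: Brass cat on a round foot 56 mm across, 110 mm tall. Bystander: leave it standing where it is. Origin: centre of its underside
- candlestick: Brass candlestick, foot 60 mm across, 140 mm tall, close to the console. Bystander: leave it standing where it is. Origin: centre of its underside
- bowl: Terracotta bowl 72 mm across, 45 mm tall. Bystander: leave it standing where it is. Origin: centre of its underside
Mind the look-alikes: they are no part of the job. Leave any pink or purple look-alike of the owl alone.

How it is judged:
By the outcome, as a careful person would: the job done as asked, in the order asked, and still so for the second after the job is handed in, with the robot touching nothing.
It also fails if it takes over 58 s, if anything falls off the work surface, if the arm or the gripper's body presses on something with over 40 N, if the wrist force passes 120 N, or if a joint passes its speed limit or range.

ROBOT

A 6-joint arm with a two-finger parallel gripper is mounted at the origin on the work surface. World frame = base frame: x ahead of the robot, y to its left, z up, the work surface at z = 0. Lengths are in mm, angles in rad, forces in N, time in s.
With the tool pointing down it reaches from about 325 to 775 mm from the base axis. Payload 5.5 kg.
Tool frame: the origin (TCP) lies midway between the tips of the shut fingers; the grasp point (between the pads) lies 19 mm behind it; z points along the fingers, y is the direction in which the jaws open and shut (so a half turn about z gives the same grasp; the last joint's range is limited). The gripper opens to 85 mm and grips with 20 to 120 N. Pads are 22 mm wide; open, the fingers measure 114 mm over their backs; the gripper's body (76 mm by 85 mm) begins 54 mm behind the grasp point. The pads swing forward as they close: fully open they stand 13 mm farther back than shut.
Start: joints at [1.176, 0.091, 1.231, -0, 1.82, -0.057], TCP at [198.852, 566.104, 231.275] pointing down, gripper open.
Joint ranges: [-2.87, 2.87], [-0.86, 2.18], [0.17, 2.46], [-1.51, 4.65], [0.06, 2.69], [-2.65, 2.65]. Speed limits (rad/s): [2.57, 2.57, 3.01, 3.14, 3.14, 3.14].

INTERFACE

Orientations are given as a unit quaternion [w, x, y, z].
In Python, from rig import monitor, optics, order gives the robot as it stands.
- The arm moves only by the tool move_arm, never from a script. Its argument "steps" is a list of rows, each a list of 4 numbers: the shift along the tool's x, y, z in cm, then the turn about the tool's z in rad. A call has exactly 5 rows; each row is the pose to reach, as a shift and turn from the pose commanded when the call began, along the tool's axes at that moment; what a row does not reach only later rows make up. A row lasts 1/8 s, in which the tool goes at most 62.5 mm and 10.7 degrees, less where a joint would pass 70% of its speed; a pose out of reach is approached as far as the arm can. A call with a gripper value outside its range is refused whole. "claw" is the opening in per cent of the stroke, from 0 (shut) to 100 (fully open), set as the call begins (left out, the last holds). The fingers move at their own pace and stop on an object; "force" is the grip in N (left out, the last holds). Time passes only in rows, so rows that repeat a pose let the fingers close, or fill a call up. It gives the time, the measured TCP pose, the force and the opening at its end, in the units of the state.
- monitor.state(): the state, without advancing time (a new reading comes with each control period).
- optics.get_image(name): name is "side" or "top" or "wrist"; returns a dict with "image" (384x512x3 uint8, blue, green, red), "fx", "fy", "cx", "cy" (pixels), "R" (3x3) and "t" (3): a world point X has camera coordinates R X + t. Camera axes: x right, y down, z forward; pixel columns grow to the right and rows downward; lengths in mm; the calibration is good to about 2 mm. A picture is of the moment at which its call begins. There is no depth.
- order.job_done(): hands the job in, once; it reports no verdict.
The state is a dict: "t": time; "q": joint angles; "joint_velocities": joint speeds; "joint_torque": joint torques, N m; "eef_pos": TCP position; "tool_rot": TCP orientation; "ft_force": force on the tool from outside, world axes, zero at the start; "torque": the same for the moment, N m; "opening": finger opening in mm.
Only numpy, scipy, OpenCV 4.12 (cv2) and the standard library are available. Lean on these libraries where they do the work, as an engineer would, in place of code of your own. Each camera call takes 0.05 s, during which the arm holds its last target.

## Working session

There is one attempt and no reset: what is moved stays moved. The work goes in short steps, Python scripts to look and compute and a tool call to move; the robot and the scene stay as the last step left them, time stands still between calls to the robot, and variables do not carry over. Pictures are saved under pics/ and viewed, and the job is handed in when it is done.

Besides the shell and the picture viewer there is one more tool, called after ">>>" by a JSON object that holds its "method" and its "body", one argument or row to a line. move_arm: Moves the arm, as the interface text tells. Its arguments: {"type":"object","properties":{"steps":{"type":"array"},"claw":{"type":"number"},"force":{"type":"number"}},"required":["steps"]}

```bash
ls; mkdir -p pics
python3 - <<'E'
from rig import monitor, optics
import cv2,numpy as np
print(monitor.state())
for n in ["side","top","wrist"]:
    d=optics.get_image(n); cv2.imwrite(f"pics/{n}0.png",d["image"])
    np.savez(f"pics/{n}0.npz",**{k:d[k] for k in d})
    print(n,d["fx"],d["fy"],d["cx"],d["cy"],np.round(d["R"],3).tolist(),np.round(d["t"],1))
E
```

```text
pics
{'t': 0.0, 'q': array([ 1.17629315e+00,  9.18369126e-02,  1.23191129e+00,  3.94603560e-05,
        1.81982237e+00, -5.66862706e-02]), 'joint_velocities': array([ 7.75329083e-04,  7.57929140e-06, -1.24517388e-04, -5.51382832e-04,
        1.17627280e-04, -7.98818794e-04]), 'joint_torque': array([-9.43125633e-04, -4.58721507e+01, -4.18031216e+01, -8.35024389e-05,
        1.11974089e-02,  1.68972923e-05]), 'eef_pos': array([198.72343305, 565.81835885, 230.1496829 ]), 'tool_rot': array([-2.39857979e-04,  1.68101579e-01,  9.85769182e-01, -9.59621367e-04]), 'ft_force': array([-0.06962265,  0.43757492, -0.48484335]), 'torque': array([ 0.03031619, -0.049315  , -0.00157576]), 'opening': 85.57941478418417}
side 386.82615405351766 386.82615405351766 256.7804273546102 192.5037311872133 [[-1.0, -0.027, -0.002], [-0.02, 0.8, -0.599], [0.018, -0.599, -0.8]] [ 511.1   18.2 1091.6]
top 377.76493301603153 377.76493301603153 254.05554826089136 190.9521360781731 [[-0.025, -0.999, -0.026], [-0.99, 0.028, -0.139], [0.14, 0.022, -0.99]] [ 60.  512.9 974. ]
wrist 324.27929969687324 324.27929969687324 251.8957995603174 187.33627691919617 [[0.331, 0.944, -0.001], [0.906, -0.318, 0.281], [0.265, -0.094, -0.96]] [-600.4  -35.8  379.3]
```

View pics/top0.png

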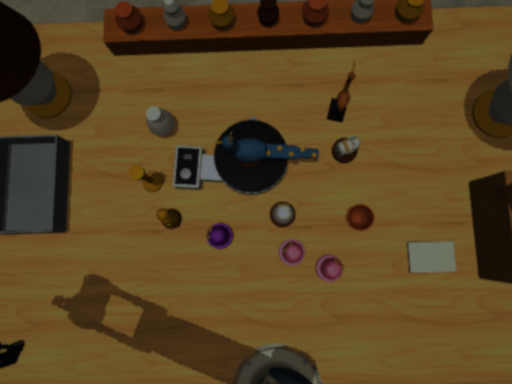

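View pics/side0.png

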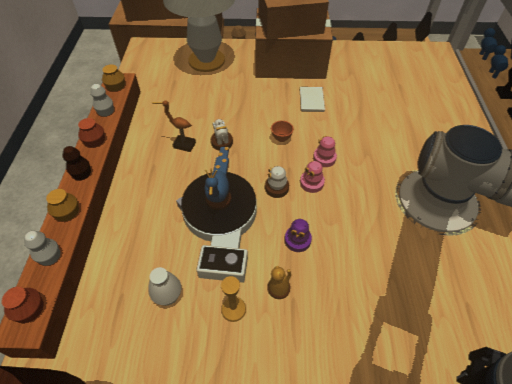

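View pics/wrist0.png

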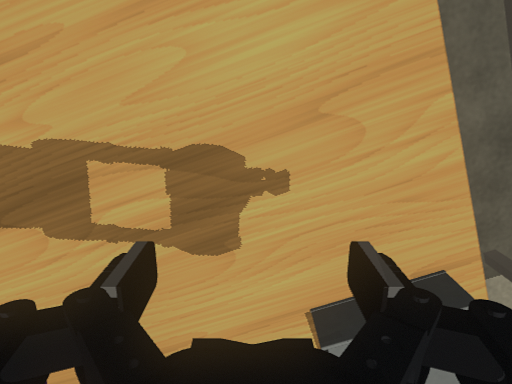

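Run:
```python
import cv2
a=cv2.imread("pics/top0.png")[85:290,120:390]; cv2.imwrite("pics/topc.png",cv2.resize(a,None,fx=2.9,fy=2.9,interpolation=cv2.INTER_CUBIC))
a=cv2.imread("pics/side0.png")[90:330,140:350]; cv2.imwrite("pics/sidec.png",cv2.resize(a,None,fx=2.5,fy=2.5,interpolation=cv2.INTER_CUBIC))
```

```text
(no output)
```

View pics/topc.png

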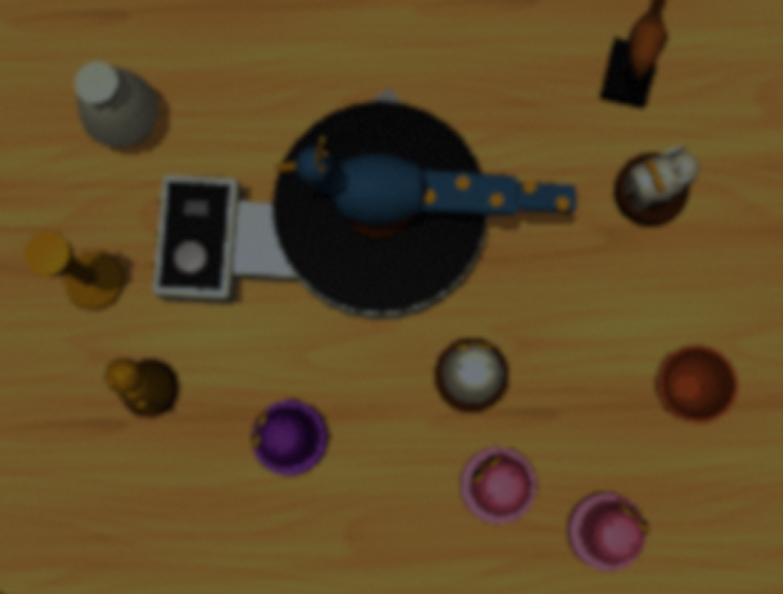

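View pics/sidec.png

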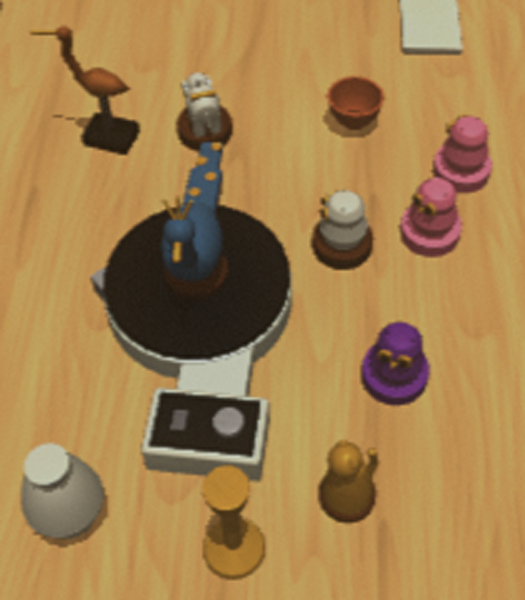

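```bash
cat > h.py <<'E'
import numpy as np
def load(n): return dict(np.load(f"pics/{n}.npz"))
def ray(d,uv):
    v=np.array([(uv[0]-d["cx"])/d["fx"],(uv[1]-d["cy"])/d["fy"],1.]); R=d["R"]
    return -R.T@d["t"], R.T@v
def plane(d,uv,z):
    o,v=ray(d,uv); return (o+v*(z-o[2])/v[2])[:2]
def proj(d,X):
    c=d["R"]@np.array(X,float)+d["t"]; return np.array([d["fx"]*c[0]/c[2]+d["cx"],d["fy"]*c[1]/c[2]+d["cy"]])
def T(u,v): return (u/2.9+120-.3,v/2.9+85-.3)
def S(u,v): return (u/2.5+140-.3,v/2.5+90-.3)
E
python3 - <<'E'
from h import *
t=load("top0");s=load("side0")
def p(n,d,f,u,v,z): print(n,np.round(plane(d,f(u,v),z),1))
for z in [0,50]: pass
# platter edges top
p("pl L",t,T,274,208,50);p("pl R",t,T,487,208,50);p("pl U",t,T,380,100,50);p("pl D",t,T,380,311,50)
p("pl side L",s,S,104,280,50);p("R",s,S,291,280,50);p("U",s,S,200,206,50);p("D",s,S,198,357,50)
p("ptr T",t,T,388,92,5);p("ptr S",s,S,96,281,5)
p("jog T",t,T,190,257,57);p("jog S",s,S,228,421,57)
p("sw T",t,T,196,208,49);p("sw S",s,S,179,419,49)
p("tail T",t,T,577,199,70);p("tail S",s,S,213,145,70)
p("owl plinth T",t,T,472,375,20);p("owl top T",t,T,474,370,86);p("owl top S",s,S,347,197,82);p("owl pl S",s,S,343,237,20)
p("eleph pl T",t,T,652,189,20);p("el S",s,S,205,126,20)
p("cat T",t,T,150,388,0);p("candle T",t,T,95,280,5);p("bowl T",t,T,697,384,45);p("pink1",t,T,499,486,20);p("pink2",t,T,606,531,20);p("purple",t,T,290,438,20)
p("cat S",s,S,347,497,0);p("candle S",s,S,234,548,5);p("bowl S",s,S,356,95,45);p("pink1",s,S,431,226,20);p("purple",s,S,395,374,20)
p("vase",t,T,125,115,20)
E
```

```text
pl L [609.  150.4]
pl R [602.8 -46. ]
pl U [709.2  49.9]
pl D [510.1  54.7]
pl side L [709.8  62.9]
R [511.4  57.9]
U [616.5 -41.7]
D [602.  154.9]
ptr T [732.4  43.1]
ptr S [730.3  32.7]
jog T [563.9 226.9]
jog S [566.5 228.8]
sw T [611.5 223. ]
sw S [614.5 223.8]
tail T [ 604.  -125.8]
tail S [ 606.2 -116.8]
owl plinth T [451.8 -28.4]
owl top T [451.  -26.9]
owl top S [452.7 -31.7]
owl pl S [454.7 -24.9]
eleph pl T [ 623.3 -204.6]
el S [ 625.7 -196.1]
cat T [449.3 277. ]
candle T [554.3 329.5]
bowl T [ 436.3 -228.7]
pink1 [349.6 -49.4]
pink2 [ 306.9 -144.6]
purple [398.1 141.7]
cat S [451.4 277.9]
candle S [556.9 332.6]
bowl S [ 438.6 -229.6]
pink1 [353.9 -43.4]
purple [402.2 152.1]
vase [712.7 297.9]
```

```bash
cat > mv.py <<'E'
import numpy as np,sys
# cur: x y z yaw(y-axis angle) ; target same -> tool shift cm and turn
def rel(c,t):
    a=c[3]; y=np.array([np.cos(a),np.sin(a)]); x=np.array([-np.sin(a),np.cos(a)])
    d=np.array(t[:2])-np.array(c[:2])
    return np.round([d@x/10,d@y/10,-(t[2]-c[2])/10,-(t[3]-c[3])],3)
v=[float(a) for a in sys.argv[1:]]
print(rel(v[:4],v[4:]))
E
python3 mv.py 198.9 566.1 231.3 1.233 452.5 -27.5 231.3 0
python3 - <<'E'
from h import *
t=load("top0");s=load("side0")
c=np.array([plane(t,T(*u),45) for u in [(163,177),(238,180),(230,300),(155,297)]]);print(c,c.mean(0)); 
a=c[0]-c[3]+c[1]-c[2];print(np.arctan2(a[1],a[0]))
a=c[0]-c[1]+c[3]-c[2];print(np.arctan2(a[1],a[0])-np.pi/2)
E
```

```text
[-43.599 -47.601  -0.      1.233]
[[643.09138871 254.84620445]
 [637.96207404 184.44691565]
 [524.92004145 192.48078069]
 [529.72177273 261.82185837]] [583.92381923 223.39893979]
-0.06619619203968476
-0.07094855490842078
```

>>> {"method": "move_arm", "body": {
  "steps": [
    [-3.5, -3.8, 0, 0.17],
    [-7.0, -7.6, 0, 0.34],
    [-10.5, -11.4, 0, 0.51],
    [-14.0, -15.2, 0, 0.68],
    [-17.5, -19.0, 0, 0.85]
  ],
  "claw": 100,
  "force": 30
}}

```text
t: 0.78
eef_pos: [301.3, 327.2, 231.0]
tool_rot: [0.0, 0.562, 0.827, -0.0]
ft_force: [1.1, 0.0, 1.2]
opening: 85.0
```

Run:
```python
from rig import monitor
import numpy as np
s=monitor.state(); q=s["tool_rot"]; print(s["t"],s["eef_pos"],q,s["q"])
y=2*np.arctan2(q[2],q[1]); print("yaw y axis",y-np.pi/2)
```

```text
0.775 [301.28668598 327.23739506 230.99358863] [ 7.70796245e-05  5.61786772e-01  8.27282062e-01 -8.42102589e-05] [ 7.50295890e-01 -3.27661523e-01  1.61757326e+00 -1.95377440e-04
  1.85181088e+00  3.72533459e-01]
yaw y axis 0.37770825869522384
```

```bash
python3 mv.py 301 328.7 231 0.383 452.5 -27.5 231 0;python3 mv.py 301 328.7 231 0.383 452.5 -27.5 130 0
```

```text
[-38.701   0.741  -0.      0.383]
[-38.701   0.741  10.1     0.383]
```

>>> {"method": "move_arm", "body": {
  "steps": [
    [-5.5, 0.1, 0, 0.1],
    [-11, 0.2, 0, 0.2],
    [-16.5, 0.3, 0, 0.3],
    [-22, 0.4, 0, 0.383],
    [-27.5, 0.5, 0, 0.383]
  ]
}}

```text
t: 1.4
eef_pos: [408.7, 73.9, 231.2]
tool_rot: [0.0, 0.707, 0.707, 0.0]
ft_force: [1.5, 0.0, -1.1]
opening: 85.9
```

```bash
python3 mv.py 301 328.7 231 0.383 452.5 -27.5 231 0
python3 - <<'E'
import numpy as np
a=.383;y=np.array([np.cos(a),np.sin(a)]); x=np.array([-np.sin(a),np.cos(a)])
p=np.array([301,328.7])-275*x+5*y;print(p, np.array([452.5,-27.5])-p)
E
```

```text
[-38.701   0.741  -0.      0.383]
[408.40655573  75.49290732] [  44.09344427 -102.99290732]
```

>>> {"method": "move_arm", "body": {
  "steps": [
    [-5.2, 2.2, 0, 0],
    [-10.3, 4.4, 0, 0],
    [-10.3, 4.4, 5, 0],
    [-10.3, 4.4, 9, 0],
    [-10.3, 4.4, 9, 0]
  ]
}}

```text
t: 2.02
eef_pos: [450.3, -27.3, 137.5]
tool_rot: [-0.003, 0.707, 0.707, -0.002]
ft_force: [-0.5, 0.4, 0.2]
opening: 85.3
```

Run:
```python
from rig import monitor, optics
import cv2,numpy as np
for n in ["side","wrist"]:
    d=optics.get_image(n); np.savez(f"pics/{n}1.npz",**d)
    a=d["image"]
    if n=="side": a=cv2.resize(a[90:330,140:350],None,fx=2.5,fy=2.5,interpolation=cv2.INTER_CUBIC)
    cv2.imwrite(f"pics/{n}1.png",a)
print(monitor.state()["eef_pos"])
```

```text
[452.59486787 -27.29419136 142.4191709 ]
```

View pics/wrist1.png

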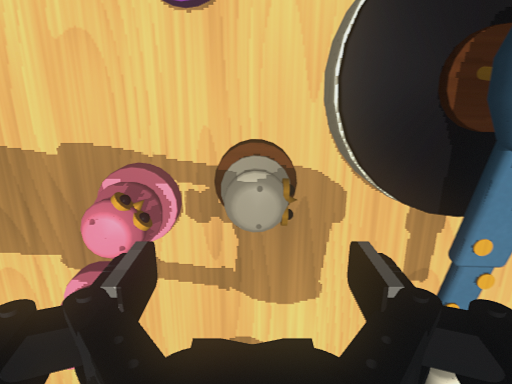

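View pics/side1.png

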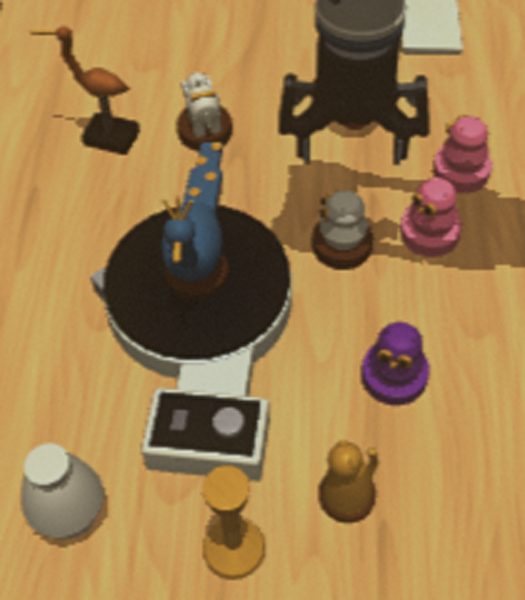

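White owl on a brown plinth is centred between the jaws in the wrist view, head at (255,200), plinth (256,178). The pink look-alikes are at (120,220) and behind. I'll confirm the owl's position with the wrist calibration.

Run:
```python
from h import *
d=load("wrist1");s=load("side1")
print(plane(d,(215,182),20),plane(d,(297,182),20),plane(d,(256,140),20),plane(d,(255,200),78))
print(proj(d,[452.5,-27.5,20]),proj(d,[452.5,-27.5,86]),proj(s,[452.5,-27.5,142]))
```

```text
[419.60962172 -27.2526506 ] [488.77518998 -27.20758807] [454.07315573   8.16282261] [452.93396522 -23.86552395]
[253.98202123 182.30733456] [254.40336533 209.23104337] [279.59547897 154.7253033 ]
```

>>> {"method": "move_arm", "body": {
  "steps": [
    [0, 0.1, 3.5, 0],
    [0, 0.1, 7, 0],
    [0, 0.1, 9.5, 0],
    [0, 0.1, 10.9, 0],
    [0, 0.1, 10.9, 0]
  ]
}}

```text
t: 2.75
eef_pos: [453.9, -27.3, 33.1]
tool_rot: [0.0, 0.707, 0.707, 0.0]
ft_force: [0.2, 0.0, -0.1]
opening: 85.6
```

>>> {"method": "move_arm", "body": {
  "steps": [
    [0, 0, 0, 0],
    [0, 0, 0, 0],
    [0, 0, 0, 0],
    [0, 0, 0, 0],
    [0, 0, 0, 0]
  ],
  "claw": 45,
  "force": 30
}}

```text
t: 3.38
eef_pos: [454.0, -27.5, 34.5]
tool_rot: [0.001, 0.707, 0.707, 0.001]
ft_force: [-1.9, -0.4, 7.5]
opening: 52.5
```

Run:
```python
from rig import monitor, optics
import cv2,numpy as np
for n in ["side","wrist"]:
    d=optics.get_image(n); np.savez(f"pics/{n}2.npz",**d)
    a=d["image"]
    if n=="side": a=cv2.resize(a[90:330,140:350],None,fx=2.5,fy=2.5,interpolation=cv2.INTER_CUBIC)
    cv2.imwrite(f"pics/{n}2.png",a)
s=monitor.state();print(s["t"],s["eef_pos"],s["opening"],s["ft_force"])
```

```text
3.475 [454.02998429 -27.46512337  34.51617803] 52.47768653181159 [-2.70861083  0.75654034  6.47158808]
```

View pics/wrist2.png

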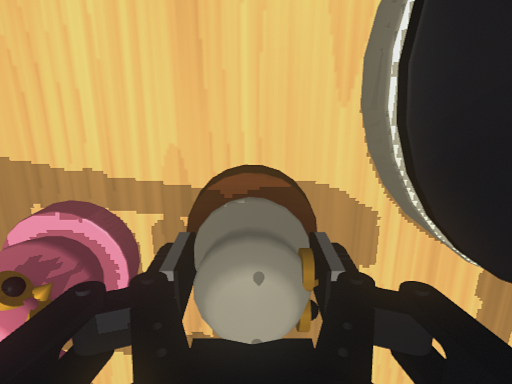

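View pics/side2.png

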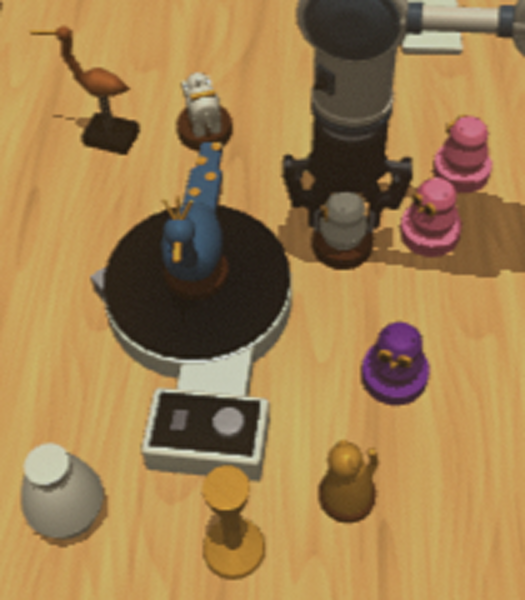

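>>> {"method": "move_arm", "body": {
  "steps": [
    [-1.0, -0.1, -0.1, 0],
    [-2.5, -0.3, -0.1, 0],
    [-4.0, -0.5, -0.1, 0],
    [-5.5, -0.7, -0.1, 0],
    [-7.0, -0.9, -0.1, 0]
  ]
}}

```text
t: 4.1
eef_pos: [445.2, -98.1, 34.7]
tool_rot: [0.001, 0.707, 0.707, 0.001]
ft_force: [0.7, 5.7, 6.6]
opening: 52.9
```

>>> {"method": "move_arm", "body": {
  "steps": [
    [-1.2, -0.2, 0, 0],
    [-2.2, -0.3, 0, 0],
    [-3.0, -0.4, 0, 0],
    [-3.0, -0.4, 0, 0],
    [-3.0, -0.4, 0, 0]
  ]
}}

```text
t: 4.72
eef_pos: [441.0, -128.9, 34.6]
tool_rot: [0.001, 0.707, 0.707, 0.0]
ft_force: [1.4, -0.2, 5.5]
opening: 52.8
```

```bash
cat > shot.py <<'E'
import sys
from rig import monitor, optics
import cv2,numpy as np
k=sys.argv[1]
for n in sys.argv[2:]:
    d=optics.get_image(n); np.savez(f"pics/{n}{k}.npz",**d)
    a=d["image"]
    if n=="side": a=cv2.resize(a[90:330,140:350],None,fx=2.5,fy=2.5,interpolation=cv2.INTER_CUBIC)
    if n=="top": a=cv2.resize(a[85:290,120:390],None,fx=2.9,fy=2.9,interpolation=cv2.INTER_CUBIC); a=cv2.convertScaleAbs(a,alpha=1.8)
    cv2.imwrite(f"pics/{n}{k}.png",a)
s=monitor.state();print(s["t"],s["eef_pos"],s["opening"],s["ft_force"])
E
python3 shot.py 3 side wrist
```

```text
4.825 [ 440.99756347 -128.93623866   34.61892242] 52.34484365073898 [1.25634281 0.98603323 5.1646172 ]
```

View pics/side3.png

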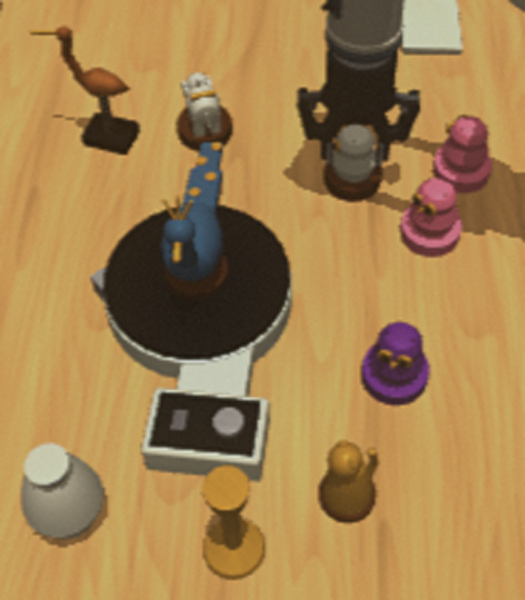

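View pics/wrist3.png

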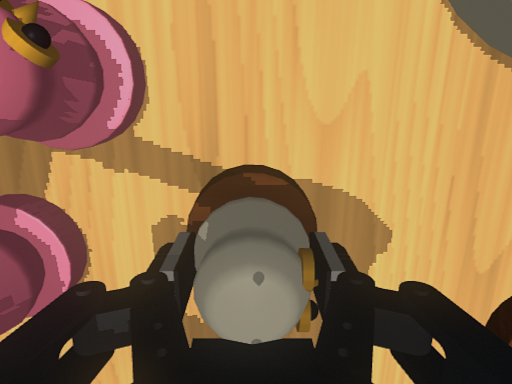

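>>> {"method": "move_arm", "body": {
  "steps": [
    [0, 0, 0, 0],
    [0, 0, 0, 0],
    [0, 0, 0, 0],
    [0, 0, -0.4, 0],
    [0, 0, -2, 0]
  ],
  "claw": 100
}}

```text
t: 5.45
eef_pos: [439.7, -127.1, 53.0]
tool_rot: [-0.001, 0.707, 0.707, -0.001]
ft_force: [0.9, 0.2, 0.6]
opening: 85.2
```

>>> {"method": "move_arm", "body": {
  "steps": [
    [0, 0, -4, 0],
    [0, 0, -8, 0],
    [0, 0, -12, 0],
    [0, 0, -16, 0],
    [0, 0, -18, 0]
  ]
}}

```text
t: 6.08
eef_pos: [441.0, -127.5, 237.6]
tool_rot: [0.002, 0.707, 0.707, 0.001]
ft_force: [0.1, -0.4, -0.9]
opening: 85.6
```

```bash
python3 shot.py 4 side wrist
```

```text
6.175 [ 441.32958858 -127.64258186  237.55650755] 85.27869277800481 [ 0.00095857 -0.34665232  0.12773579]
```

View pics/side4.png

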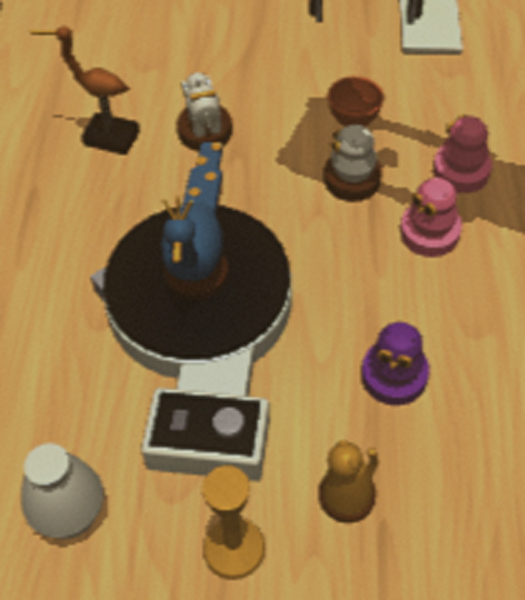

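View pics/wrist4.png

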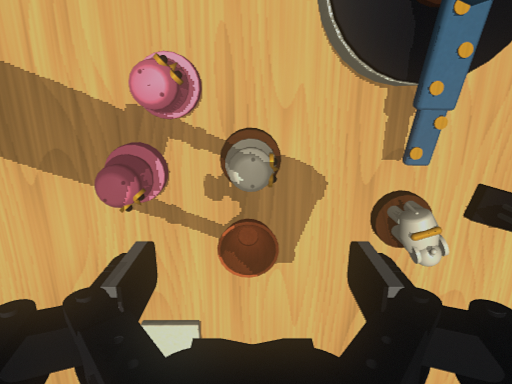

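>>> {"method": "move_arm", "body": {
  "steps": [
    [5, -0.3, 0, 0],
    [10.5, -0.5, 0, 0],
    [16, -0.8, 0, -0.1],
    [21.5, -1, 0, -0.2],
    [27, -1, 0, -0.35]
  ],
  "claw": 0
}}

```text
t: 6.8
eef_pos: [429.7, 144.3, 232.7]
tool_rot: [-0.0, 0.571, 0.821, -0.0]
ft_force: [1.8, 0.2, 0.2]
opening: -0.1
```

```bash
python3 - <<'E'
from h import *
from rig import monitor
s=load("side4");w=load("wrist4")
print("owl",plane(w,(221,162),20),plane(w,(281,162),20), plane(s,S(352,172),20), plane(w,(250,128),20))
print("cam",-w["R"].T@w["t"])
st=monitor.state();q=st["tool_rot"];print(st["eef_pos"],2*np.arctan2(q[2],q[1])-np.pi/2,q,st["opening"])
import subprocess
e=st["eef_pos"]
print(subprocess.run(["python3","mv.py",*map(str,[e[0],e[1],e[2],-(-0.35)]),"565","228","150","0.35"],capture_output=True,text=True).stdout)
E
python3 shot.py 5 side wrist top
```

```text
owl [ 407.40931271 -131.74792062] [ 475.81943159 -131.84626749] [ 443.47538079 -123.93780418] [440.49815327 -93.45153938]
cam [439.55756214 -55.07032851 382.82717948]
[429.69032589 144.32439975 232.71448851] 0.3544093762708862 [-7.78104316e-05  5.71385800e-01  8.20681562e-01 -1.91022284e-04] -0.0593923901314654
[ 3.221 15.58   8.271 -0.   ]

6.95 [429.55164789 144.73995671 232.28937398] -0.23208142580126567 [-0.86319549 -0.48537666  0.07299749]
```

View pics/wrist5.png

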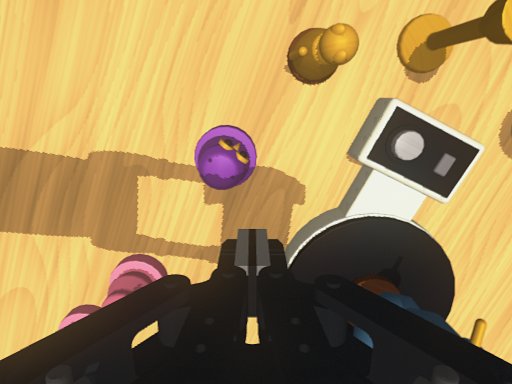

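View pics/top5.png

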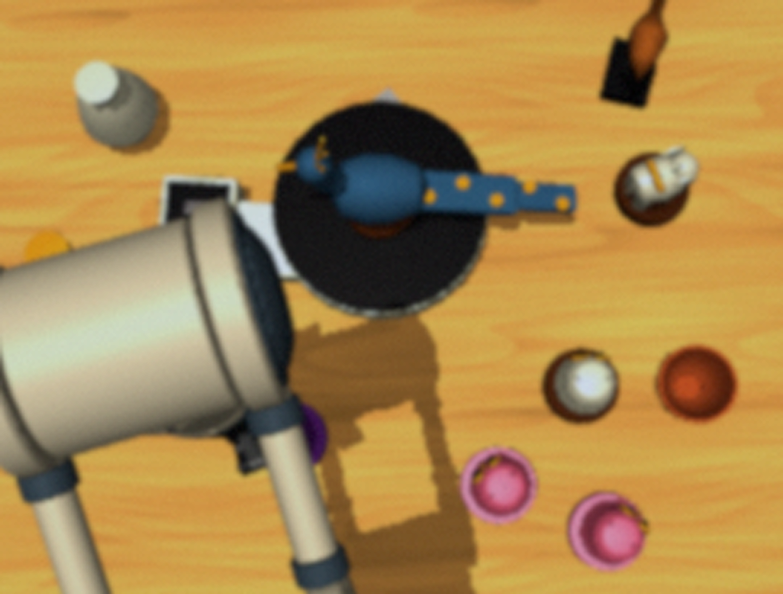

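Run:
```python
import cv2
a=cv2.imread("pics/wrist5.png")[80:320,270:512]; cv2.imwrite("pics/w5c.png",cv2.resize(a,None,fx=2.4,fy=2.4,interpolation=cv2.INTER_CUBIC))
d=cv2.imread("pics/top0.png")[105:185,165:325]; cv2.imwrite("pics/t0c.png",cv2.convertScaleAbs(cv2.resize(d,None,fx=5,fy=5,interpolation=cv2.INTER_CUBIC),alpha=2))
```

```text
(no output)
```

View pics/w5c.png

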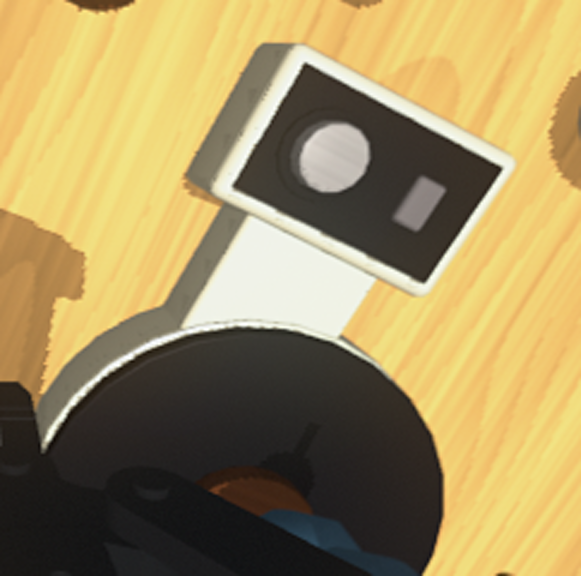

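View pics/t0c.png

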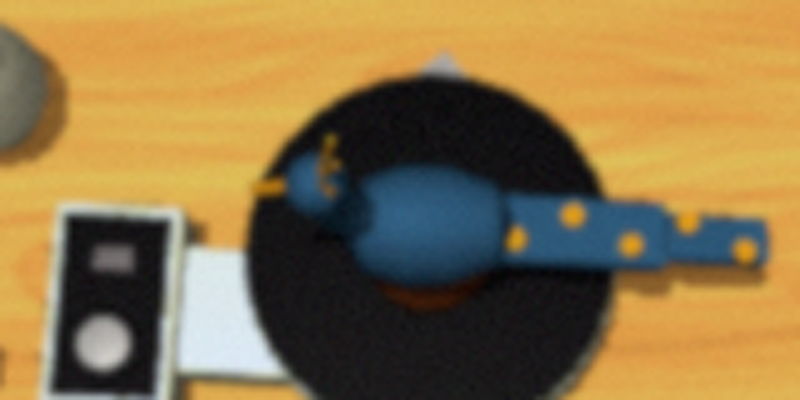

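Run:
```python
from h import *
from scipy.optimize import least_squares
t=load("top0");s=load("side0");w=load("wrist5")
C=lambda u,v:(u/5+165-.4,v/5+105-.4)
W=lambda u,v:(u/2.4+270-.3,v/2.4+80-.3)
# console corners z45: local (-37±57.5,170±36)
def cor(a,b): return (-37+a*57.5,170+b*36,45)
obs=[(w,W(303,45),cor(-1,1)),(w,W(514,162),cor(1,1)),(w,W(420,295),cor(1,-1)),(w,W(212,192),cor(-1,-1)),
(t,T(163,177),cor(1,1)),(t,T(238,180),cor(1,-1)),(t,T(230,300),cor(-1,-1)),(t,T(155,297),cor(-1,1)),
(s,S(157,390),cor(1,-1)),(s,S(270,400),cor(-1,-1)),(s,S(143,457),cor(1,1)),(s,S(262,465),cor(-1,1))]
def f(p,only=None):
    r=[]
    c,sn=np.cos(p[2]),np.sin(p[2])
    for d,uv,l in obs:
        X=[p[0]+c*l[0]-sn*l[1],p[1]+sn*l[0]+c*l[1],l[2]]
        r+=list(proj(d,X)-uv)
    return np.array(r)
r=least_squares(f,[609,53,-.07],loss="soft_l1");print(r.x,np.round(f(r.x).reshape(-1,2),1).tolist())
A=r.x[:2]
for z in (64,70): 
    p=plane(t,C(768,243),z);print("tip",p,np.arctan2(*(A-p)[::-1]),np.hypot(*(p-A)))
p=plane(s,S(213,143),70);print(p,np.arctan2(*(A-p)[::-1]))
print("jog",plane(w,W(335,157),57),"switch",plane(w,W(419,203),49), "jogTop",plane(t,C(103,343),57),"sw",plane(t,C(113,258),49))
p=plane(t,C(445,55),0); print("ptr tip",p,np.arctan2(*(p-A)[::-1]),np.hypot(*(p-A)))
p=plane(s,S(93,276),0); print("ptr tip side",p,np.arctan2(*(p-A)[::-1]),np.hypot(*(p-A)))
```

```text
[ 6.07231475e+02  5.22770054e+01 -9.35583365e-02] [[-3.2, -3.6], [3.3, -0.5], [0.9, 3.5], [-3.6, -0.1], [-0.2, -1.4], [0.2, -0.8], [-0.8, -0.3], [-1.6, -0.9], [0.2, -2.4], [1.0, -1.5], [-0.4, -2.6], [0.2, -0.5]]
tip [ 605.74894753 -125.48793877] 1.5624566991598277 177.77112607675232
tip [ 604.31576853 -124.56894427] 1.5543105511148072 176.86998406594256
[ 606.46949034 -119.99148801] 1.5663731150468287
jog [565.39204825 227.82266506] switch [612.65621613 223.50267728] jogTop [564.21569741 226.99432843] sw [612.1039279  223.26820474]
ptr tip [736.55035753  42.81818285] -0.07301337784556335 129.664345972096
ptr tip side [736.08519719  22.33876547] -0.22829237865060567 132.28597751397038
```

Run:
```python
import cv2
a=cv2.imread("pics/side4.png")
import numpy as np
d=np.load("pics/side4.npz")["image"][165:285,170:270]; cv2.imwrite("pics/s4c.png",cv2.resize(d,None,fx=5,fy=5,interpolation=cv2.INTER_CUBIC))
```

```text
(no output)
```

View pics/s4c.png

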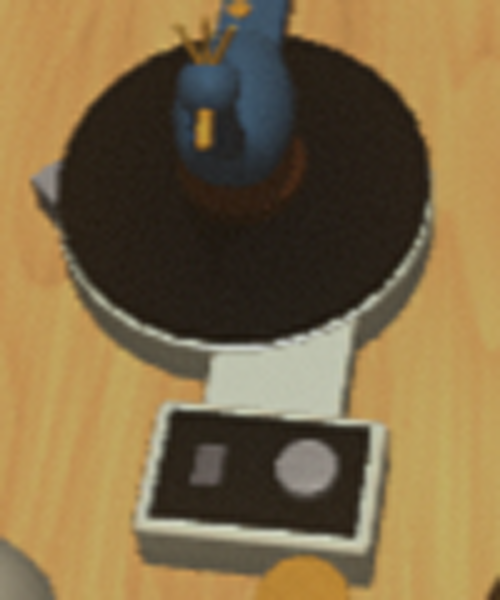

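Run:
```python
from h import *
from scipy.optimize import least_squares
import cv2
t=load("top0");s=load("side4");w=load("wrist5")
C=lambda u,v:(u/5+165-.4,v/5+105-.4)
Q=lambda u,v:(u/5+170-.4,v/5+165-.4)
# platter blob: dark pixels in side & top; use edge pts -> plane z=50 -> circle r=100
sp=[Q(62,195),Q(431,185),Q(110,80),Q(395,90),Q(340,325),Q(245,348),Q(130,315),Q(80,260),Q(300,37)]
tp=[T(274,208),T(487,215),T(340,107),T(420,106),T(300,140),T(300,277),T(462,277),T(380,311)]
for n,d,L in(("s",s,sp),("t",t,tp)):
    P=np.array([plane(d,u,50) for u in L])
    r=least_squares(lambda p:np.hypot(P[:,0]-p[0],P[:,1]-p[1])-p[2],[608,53,100]);print(n,r.x,np.round(r.fun,1))
A=np.array([608.5,53.5])
for z,u in ((0,(39,206)),(14,(32,182))):
    p=plane(s,Q(*u),z);print("ptr side",z,p,np.arctan2(*(p-A)[::-1]))
for z in(0,14):
    p=plane(t,C(445,54),z);print("ptr top",z,p,np.arctan2(*(p-A)[::-1]))
print(plane(s,Q(306,467),57)-plane(s,Q(208,464),49))
print("jog",plane(s,Q(306,467),57))
```

```text
s [609.93319684  56.83913567 100.65390107] [-2.7 -2.9  4.4 -1.9  3.2  2.7 -0.7 -3.1  1.1]
t [609.40488102  51.21836726  99.60057209] [-0.4 -1.7  1.4  0.8 -1.8  0.9  1.  -0.2]
ptr side 0 [731.74321617  41.82171707] -0.09447592317253785
ptr side 14 [734.2587004   35.42881531] -0.1427203037165736
ptr top 0 [737.14298532  42.80341859] -0.08295852076787488
ptr top 14 [732.23145738  42.54346766] -0.0883205360346824
[-47.90019474   4.49414883]
jog [566.77920477 228.5168651 ]
```

>>> {"method": "move_arm", "body": {
  "steps": [
    [1, 4.5, 0, 0],
    [2, 9, 0, 0],
    [3, 13, 0, 0],
    [3.2, 15.6, 3, 0],
    [3.2, 15.6, 8, 0]
  ]
}}

```text
t: 7.58
eef_pos: [568.3, 225.3, 153.1]
tool_rot: [0.001, 0.574, 0.819, 0.001]
ft_force: [0.6, 0.4, 0.1]
opening: -0.3
```

>>> {"method": "move_arm", "body": {
  "steps": [
    [0, 0, 2, 0],
    [0, 0, 4, 0],
    [0, 0, 6, 0],
    [0, 0, 7, 0],
    [0, 0, 7, 0]
  ]
}}

```text
t: 8.2
eef_pos: [565.7, 226.1, 82.9]
tool_rot: [-0.0, 0.573, 0.819, -0.0]
ft_force: [-0.3, -0.1, 0.6]
opening: -0.1
```

```bash
python3 shot.py 6 side wrist top
```

```text
8.35 [566.52559637 226.42991665  84.52146749] 0.07839584316177722 [0.14759671 0.78374345 0.14837725]
```

View pics/wrist6.png

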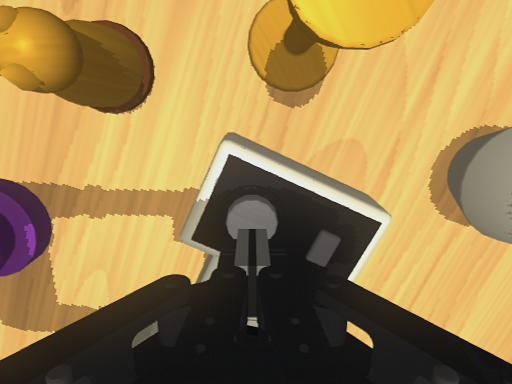

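View pics/side6.png

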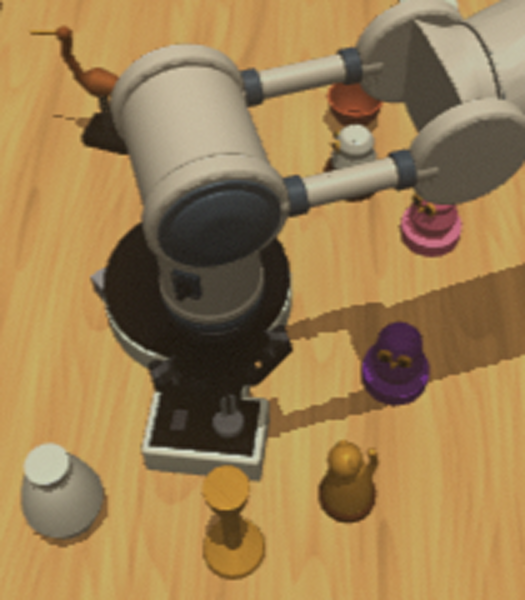

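View pics/top6.png

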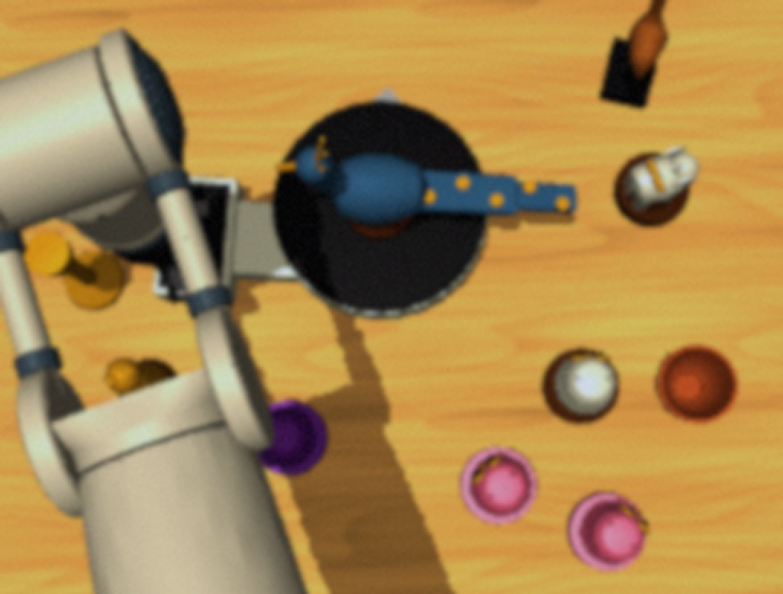

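>>> {"method": "move_arm", "body": {
  "steps": [
    [0.1, 0, 1.2, 0],
    [0.15, 0, 2.2, 0],
    [0.15, 0, 2.6, 0],
    [0.15, 0, 3.4, 0],
    [0.15, 0, 3.4, 0]
  ]
}}

```text
t: 8.98
eef_pos: [565.8, 227.8, 51.0]
tool_rot: [0.0, 0.573, 0.819, 0.001]
ft_force: [-3.7, -0.8, 10.0]
opening: 0.2
```

```bash
python3 shot.py 7 top
```

```text
9.025 [565.78709972 227.80835237  51.02470729] -0.14556898794765188 [-3.84631431 -0.46632789  8.82434303]
```

View pics/top7.png

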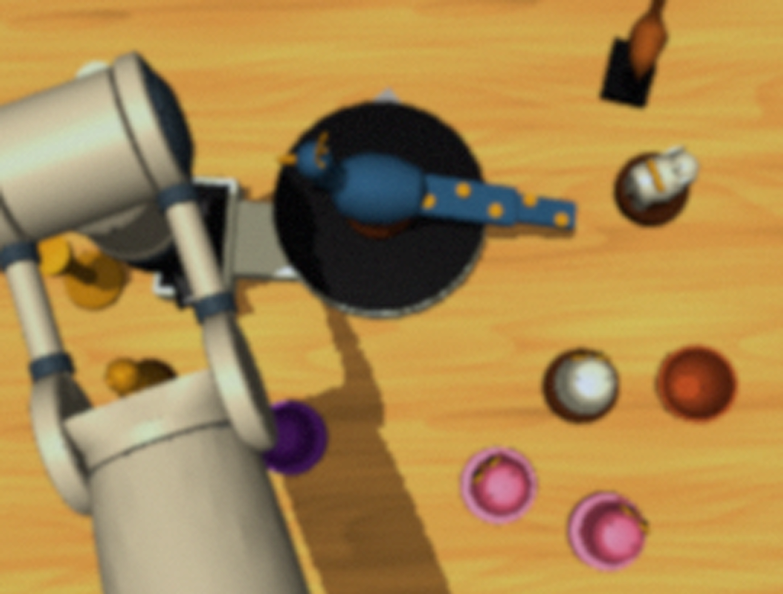

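>>> {"method": "move_arm", "body": {
  "steps": [
    [0, 0, 0, 0],
    [0, 0, 0, 0],
    [0, 0, 0, 0],
    [0, 0, 0, 0],
    [0, 0, 0, 0]
  ]
}}

```text
t: 9.65
eef_pos: [565.8, 227.8, 51.0]
tool_rot: [0.0, 0.573, 0.819, 0.001]
ft_force: [-3.4, -0.9, 8.8]
opening: -0.1
```

>>> {"method": "move_arm", "body": {
  "steps": [
    [0, 0, 0, 0],
    [0, 0, 0, 0],
    [0, 0, 0, 0],
    [0, 0, 0, 0],
    [0, 0, 0, 0]
  ]
}}

```text
t: 10.28
eef_pos: [565.8, 227.8, 51.0]
tool_rot: [0.0, 0.573, 0.819, 0.001]
ft_force: [-3.9, -1.3, 8.2]
opening: 0.5
```

>>> {"method": "move_arm", "body": {
  "steps": [
    [0, 0, 0, 0],
    [0, 0, 0, 0],
    [0, 0, 0, 0],
    [0, 0, 0, 0],
    [0, 0, 0, 0]
  ]
}}

```text
t: 10.9
eef_pos: [565.8, 227.8, 51.0]
tool_rot: [0.0, 0.573, 0.819, 0.001]
ft_force: [-4.7, -0.6, 8.8]
opening: 0.0
```

```bash
python3 shot.py 8 top
```

```text
10.95 [565.78168315 227.81230798  51.01403122] 0.16850232276591107 [-3.93165347 -0.18106317  9.131985  ]
```

View pics/top8.png

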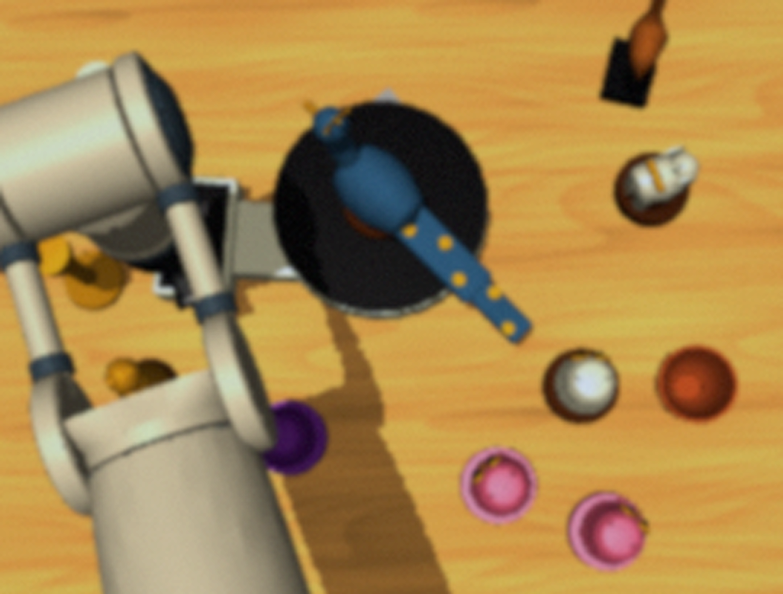

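>>> {"method": "move_arm", "body": {
  "steps": [
    [0, 0, 0, 0],
    [0, 0, 0, 0],
    [0, 0, 0, 0],
    [0, 0, 0, 0],
    [0, 0, 0, 0]
  ]
}}

```text
t: 11.58
eef_pos: [565.8, 227.8, 51.1]
tool_rot: [0.0, 0.573, 0.819, 0.001]
ft_force: [-4.0, -1.5, 8.8]
opening: 0.2
```

>>> {"method": "move_arm", "body": {
  "steps": [
    [0, 0, 0, 0],
    [0, 0, 0, 0],
    [0, 0, 0, 0],
    [0, 0, 0, 0],
    [0, 0, 0, 0]
  ]
}}

```text
t: 12.2
eef_pos: [565.8, 227.8, 51.0]
tool_rot: [0.0, 0.573, 0.819, 0.001]
ft_force: [-3.6, -1.6, 8.9]
opening: -0.1
```

```bash
python3 shot.py 9 top
python3 - <<'E'
import numpy as np,cv2
d=np.load("pics/top9.npz")["image"][105:235,200:310]; cv2.imwrite("pics/t9c.png",cv2.convertScaleAbs(cv2.resize(d,None,fx=4.5,fy=4.5,interpolation=cv2.INTER_CUBIC),alpha=2))
E
```

```text
12.25 [565.79039554 227.80893756  51.01617803] 0.4088437760192311 [-3.50584    -1.01582845  8.63339972]
```

View pics/t9c.png

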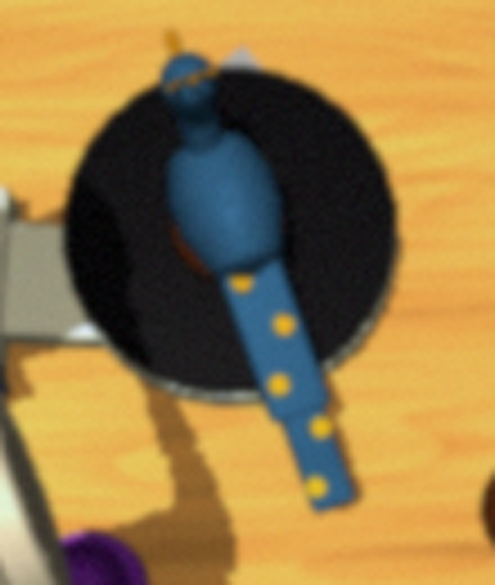

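Run:
```python
from h import *
t=load("top9")
K=lambda u,v:(u/4.5+200-.4,v/4.5+105-.4)
for ax in ([608.5,53.5],[609.4,52],[607.5,52.3]):
  A=np.array(ax)
  for n,px,tt in (("t0",(768/5+164.6,243/5+104.6),0),("8.975",T(576,217),8.975),("10.9",T(521,330),10.9),("12.2",K(334,504),12.2)):
    p=plane(t,px,68); y=np.arctan2(*(A-p)[::-1]); print(n,round(y,3),round(np.hypot(*(A-p)),1), "stop at", round(tt+(y+.09)/.35,3))
# tail axis direction from edges at t9: tip mid and base mid
a=plane(t,K(334,504),68);b=plane(t,K(255,275),85);v=b-a;print(np.arctan2(v[1],v[0]))
```

```text
t0 1.55 178.4 stop at 4.686
8.975 1.455 179.1 stop at 13.391
10.9 0.796 173.8 stop at 13.433
12.2 0.33 175.9 stop at 13.401
t0 1.545 176.9 stop at 4.671
8.975 1.449 177.7 stop at 13.373
10.9 0.787 173.4 stop at 13.405
12.2 0.321 176.3 stop at 13.373
t0 1.556 177.2 stop at 4.701
8.975 1.46 177.8 stop at 13.404
10.9 0.796 172.3 stop at 13.431
12.2 0.326 174.6 stop at 13.388
0.3059396020029689
```

>>> {"method": "move_arm", "body": {
  "steps": [
    [0, 0, 0, 0],
    [0, 0, 0, 0],
    [0, 0, 0, 0],
    [0, 0, 0, 0],
    [0, 0, 0, 0]
  ]
}}

```text
t: 12.88
eef_pos: [565.8, 227.8, 51.1]
tool_rot: [0.0, 0.573, 0.819, 0.001]
ft_force: [-3.5, -0.3, 9.2]
opening: 0.3
```

>>> {"method": "move_arm", "body": {
  "steps": [
    [0, 0, 0, 0],
    [0, 0, 0, 0],
    [0, 0, 0, 0],
    [0, 0, -1.0, 0],
    [0, 0, -4, 0]
  ]
}}

```text
t: 13.5
eef_pos: [564.3, 227.1, 87.4]
tool_rot: [-0.001, 0.573, 0.819, -0.002]
ft_force: [-0.2, -0.6, -0.4]
opening: 0.1
```

>>> {"method": "move_arm", "body": {
  "steps": [
    [0, 0, -4, 0],
    [0, 0, -8, 0],
    [0, 0, -12, 0],
    [0, 0, -16, 0],
    [0, 0, -16, 0]
  ]
}}

```text
t: 14.12
eef_pos: [566.7, 227.9, 254.1]
tool_rot: [0.002, 0.573, 0.819, 0.003]
ft_force: [-0.5, -0.4, -0.7]
opening: -0.4
```

```bash
python3 shot.py 10 top side
python3 - <<'E'
import numpy as np,cv2
d=np.load("pics/top10.npz")["image"][105:235,200:310]; cv2.imwrite("pics/t10c.png",cv2.convertScaleAbs(cv2.resize(d,None,fx=4.5,fy=4.5,interpolation=cv2.INTER_CUBIC),alpha=2))
E
```

```text
14.225 [565.63376971 227.60790884 249.13352709] 0.06357248732895912 [-0.26306046 -0.12730579 -0.40435935]
```

View pics/t10c.png

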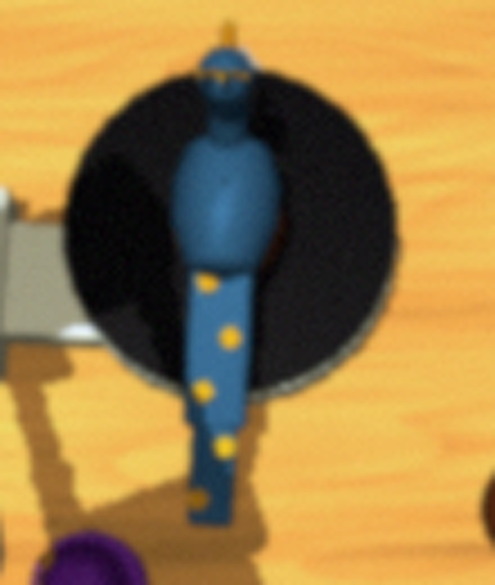

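View pics/side10.png

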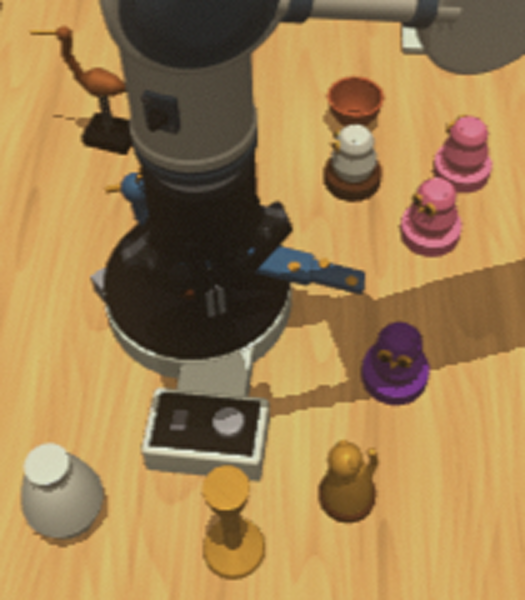

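Run:
```python
from h import *
t=load("top10");s=load("side10")
K=lambda u,v:(u/4.5+200-.4,v/4.5+105-.4)
for ax in ([608.5,53.5],[609.4,52],[607.5,52.3]):
  A=np.array(ax); p=plane(t,K(210,524),68); print(p,np.arctan2(*(A-p)[::-1]))
p=plane(s,S(362,281),66);print("side",p,np.arctan2(*(np.array([608.5,53.5])-p)[::-1]))
```

```text
[432.60391642  67.3484637 ] -0.07856886779464753
[432.60391642  67.3484637 ] -0.08659738162222445
[432.60391642  67.3484637 ] -0.08583092021576672
side [437.18599021  68.70981325] -0.08855106252803606
```

>>> {"method": "move_arm", "body": {
  "steps": [
    [0.5, -4, 0, 0],
    [2, -8, 0, 0],
    [4, -12, 0, 0],
    [8, -15, 0, 0],
    [12, -17, 0, 0]
  ]
}}

```text
t: 14.85
eef_pos: [362.9, 282.0, 247.4]
tool_rot: [-0.0, 0.574, 0.819, -0.001]
ft_force: [0.6, 0.7, -0.7]
opening: -0.2
```

```bash
python3 shot.py 11 side top
```

```text
14.95 [361.71447919 283.82185423 247.69555906] 0.3149053156303792 [ 0.70510875 -0.16657996  0.43649488]
```

View pics/side11.png

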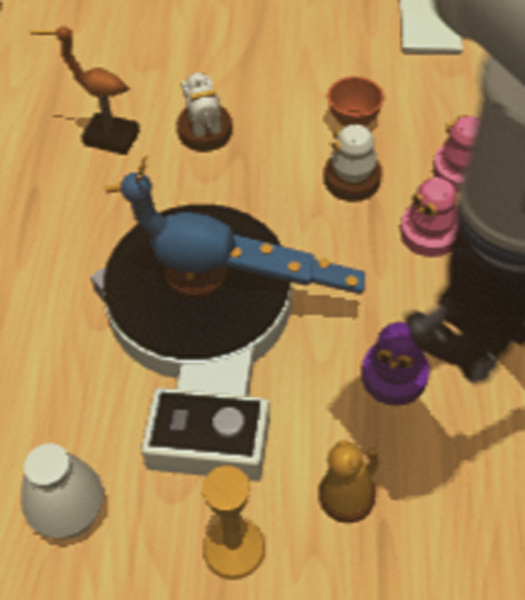

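View pics/top11.png

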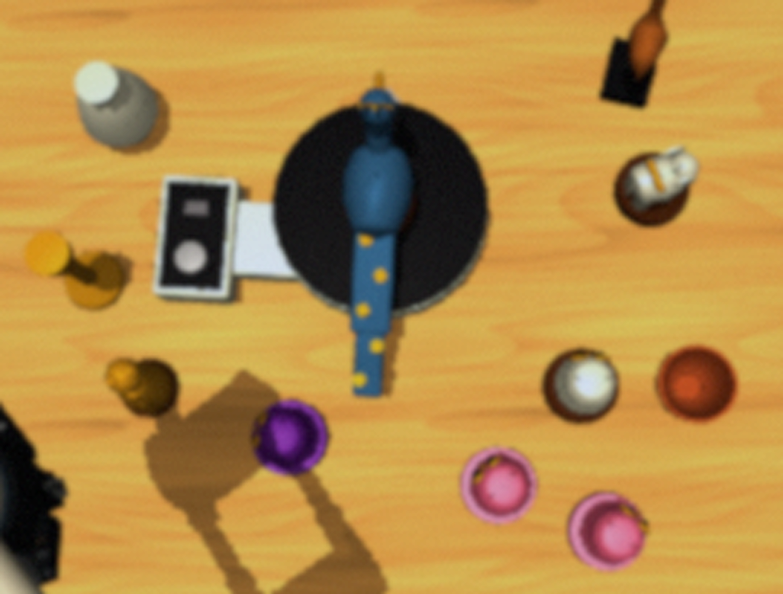

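The bird's head is over the pointer (top view, 378,95) and its tail points the opposite way (368,395). The owl is upright at (581,386), every other ornament is at its starting pixels, and the button is up.

```bash
python3 -c "
from rig import order; print(order.job_done())"
```

```text
the job is handed in; nothing more can be done
None
```

The peacock now faces the pointer with its tail straight opposite, and the job was handed in at about 15 s of the 58 s allowed.

- **Figure moved:** The white owl on the brown plinth stood about 177 mm from the turning axis, in the tail's way. I gripped it lightly and slid it upright to about (442, -128) mm. That is about 247 mm from the axis, so its edge is about 32 mm outside the tail circle.
- **Turning:** I held the jog button down in one press of about 4.7 s, then let go and moved the arm clear.
- **Facing:** The bird's final heading measured -0.079 to -0.089 rad, depending on camera and assumed axis. My best estimate of the pointer's direction was -0.09 rad, so they agree within about 1 degree. The pointer readings themselves scattered: most fell between -0.065 and -0.10 rad, but two from the side view (about -0.14 and -0.23) disagreed and I discarded them.
- **Other checks:** In the last pictures the other ornaments stand where they began. The tail hit nothing in the pictures I took of the turn, and I kept the gripper clear of the lamp switch.

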